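# Flip down the plate stop and set the bar against it

## Task

Set the aluminium bar to length on the stop fence: flip the stop with the broad bent plate fully down into the channel, leaving the stop with the thin bent rod raised as it is. Then slide the bar along the channel, without lifting it out, until its end is pushed up against the plate, and leave it there.

Things in the scene. Friction and masses are not known exactly. Their poses are not given: they have to be found in the camera images.
- bar: Solid aluminium bar 40 x 40 x 200 mm, 0.5 to 0.95 kg, lying in a channel 46 mm wide between a low front lip (top 22 mm above the bench) and the fence (top at 30 mm). Origin: centre of its underside, on the bed 12 mm above the bench; top at 52 mm. Its y axis is its length, pointing along the channel to the stops. Slides with 2 to 7 N.
- plate_stop: Fixed stop to use: dark block on the fence with a hinged broad bent steel plate; first or second stop on the bar's way. Origin at bench level under the fence's channel face; y along the channel the way the bar is pushed, x across it away from the robot. Channel x -46 to 0 mm; block x 2 to 50, y +-26, up to z 72. Hinge axis along y at x 12, z 66. Bar is home when its origin is at y -120.
- plate_flag (a joint): Broad flag's hinge, rad: 0 = fully down; 1.57 upright; starts 1.6 to 1.95, leaning away from the robot; 2.1 most. Stiff (about 2 N at its edge), stays as left. Down: level plate 40 mm wide, top at z 69 mm, edge 60 mm from the hinge (x -48), with a foot in the channel whose face y -20 meets the bar. Raised: the foot points to the robot above the bar.
- rod_bend (a point): Bend of the other stop's flag, a steel rod 10 mm thick, raised and to stay so. The bend is 34 mm from its hinge axis (same line as the plate's hinge); from it the rod points 43 mm towards the robot, above the bar's way. Its block is 28 mm long, 110 to 160 mm from the plate stop along the channel, either side; nothing of it stands above 125 mm.
Things that resemble listed ones, but are neither listed nor needed, are in the scene too. What is meant by the bar is not yellow, and is the smaller of those in its own colour.

How it is judged:
By the outcome, as a careful person would: the job done as asked, in the order asked, and still so for the second after the job is handed in, with the robot touching nothing.
It also fails if it takes over 50 s, if anything falls off the work surface, if the arm or the gripper's body presses on something with over 40 N, if the wrist force passes 120 N, or if a joint passes its speed limit or range.

## Robot

A 7-joint arm with a two-finger parallel gripper is mounted at the origin on the work surface. World frame = base frame: x ahead of the robot, y to its left, z up, the work surface at z = 0. Lengths are in m, angles in rad, forces in N, time in s.
With the tool pointing down it reaches from about 0.35 to 0.9 m from the base axis. Payload 8.1 kg.
Tool frame: the origin (TCP) lies at the very end of the fingers, on their centre line; the grasp point (between the pads) lies 19 mm behind it (grip_point_offset is the distance from the TCP to the grasp point, in m); z points along the fingers, x is the direction in which the jaws open and shut, and the axes are right-handed (so a half turn about z gives the same grasp; the last joint's range is limited). The gripper opens to 92 mm and grips with 3 to 60 N. Pads are 19 mm wide; open, the fingers measure 130 mm over their backs; the gripper's body (75 mm by 190 mm) begins 47 mm behind the grasp point.
Start: joints at [-1.31, 0.434, 0.025, 1.573, -0.012, 1.134, -0.075], TCP at [0.222, 0.584, 0.227] pointing down, gripper open.
Joint ranges: [-2.62, 2.62], [-0.44, 2.09], [-1.27, 1.32], [0.08, 2.57], [-1.32, 4.46], [0.12, 2], [-2.74, 2.74]. Speed limits (rad/s): [2.22, 2.22, 3.01, 3.01, 3.14, 3.14, 3.14].

## Interface

Orientations are given as a rotation vector (axis times angle).
In Python, from cell import observe, get_image, camera_model, sign_off, grip_point_offset gives the robot as it stands.
- The arm moves only by the tool play_rows, never from a script. Its argument "rows" is a list of rows, each a list of 7 numbers: the shift along the tool's x, y, z as a fraction of full scale, then the turn, a rotation vector about the tool's x, y, z as a fraction of full scale, then the closure, from -1 (fully open) to 1 (shut). A call has 1 to 5 rows; each row shifts and turns the pose as measured when the row begins, along the tool's axes as they then stand; what a row does not reach is not made up. Full scale, the value 1, is 0.15 m for a shift and 0.5 rad for a turn. A row lasts 1/10 s, in which the tool goes at most 50 mm and 8.59 degrees, less where a joint would pass 70% of its speed; a pose out of reach is approached as far as the arm can. A call with a number of a shift or a turn outside -1 to 1 is refused whole. A call with a gripper value outside its range is refused whole. The fingers move at their own pace and stop on an object; "force" is the grip in N (left out, the last holds). Time passes only in rows, so rows that do not move let the fingers close. It gives the time, the measured TCP pose, the force and the opening at its end, in the units of the state.
- observe(): the state, without advancing time (a new reading comes with each control period).
- get_image(name): name is "scene" or "top" or "wrist"; returns the picture (384x512x3 uint8, blue, green, red); there is no depth.
- camera_model(name): a dict with "K" (3x3 intrinsics, pixels), "R" (3x3) and "t" (3): a world point X has camera coordinates R X + t. Camera axes: x right, y down, z forward; pixel columns grow to the right and rows downward; lengths in m; the calibration is good to about 2 mm. A picture is of the moment at which its call begins: read the wrist's pose just before it. camera_model takes no time and is no camera call; for the wrist camera it gives the pose at the moment of the call.
- sign_off(): hands the job in, once; it reports no verdict.
The state is a dict: "clock": time; "joints": joint angles; "dq": joint speeds; "joint_efforts": joint torques, N m; "position": TCP position; "ee_rot": TCP orientation; "force": force on the tool from outside, world axes, zero at the start; "ft_torque": the same for the moment, N m; "width": opening from 0.0 (shut) to 1.0 (fully open).
Only numpy, scipy, OpenCV 4.12 (cv2) and the standard library are available. Lean on these libraries where they do the work, as an engineer would, in place of code of your own. Each camera call takes 0.05 s, during which the arm holds its last target.

## Working session

There is one attempt and no reset: what is moved stays moved. The work goes in short steps, Python scripts to look and compute and a tool call to move; the robot and the scene stay as the last step left them, time stands still between calls to the robot, and variables do not carry over. Pictures are saved under pics/ and viewed, and the job is handed in when it is done.

Besides the shell and the picture viewer there is one more tool, called after ">>>" by a JSON object that holds its "name" and its "arguments", one argument or row to a line. play_rows: Moves the arm, as the interface text tells. Its arguments: {"type":"object","properties":{"rows":{"type":"array","items":{"type":"array","items":{"type":"number"}}},"force":{"type":"number"}},"required":["rows"]}

```bash
ls; mkdir -p pics; python3 - <<'E'
from cell import *
import cv2
print(observe())
for n in ["scene","top","wrist"]:
    cv2.imwrite(f"pics/{n}0.png",get_image(n)); print(n,camera_model(n))
E
```

```text
pics
{'clock': 0.0, 'joints': array([-1.30960829,  0.43525655,  0.02496873,  1.57410118, -0.01159623,
        1.1339986 , -0.07509566]), 'dq': array([-0.00165248, -0.0006563 ,  0.00044659, -0.00019648,  0.00069189,
       -0.0008561 , -0.0005902 ]), 'joint_efforts': array([-4.26726046e-04, -6.67855453e+01,  9.84612554e-01, -3.14456999e+01,
       -6.05940144e-02,  4.28924127e-02,  1.65153779e-04]), 'position': array([0.22225461, 0.58359406, 0.2259225 ]), 'ee_rot': array([ 2.58583542e+00,  1.78228481e+00, -1.95137608e-03]), 'force': array([0.24939114, 0.068705  , 0.05618922]), 'ft_torque': array([-0.02567738,  0.05803766, -0.01339127]), 'width': 0.9985359424276307}
scene {'K': array([[394.35672655,   0.        , 250.08650476],
       [  0.        , 394.35672655, 191.6122776 ],
       [  0.        ,   0.        ,   1.        ]]), 'R': array([[-0.21268571,  0.97711687, -0.002721  ],
       [ 0.81059111,  0.17488225, -0.5588902 ],
       [-0.54562519, -0.12107358, -0.8292372 ]]), 't': array([ 0.14517627, -0.40479772,  1.41557541])}
top {'K': array([[420.78319754,   0.        , 248.81783321],
       [  0.        , 420.78319754, 186.79693327],
       [  0.        ,   0.        ,   1.        ]]), 'R': array([[ 0.01000873, -0.99990186,  0.00980271],
       [-0.99429624, -0.01099264, -0.10608559],
       [ 0.10618294, -0.00868502, -0.99430868]]), 't': array([-0.0225447 ,  0.52332105,  1.18033883])}
wrist {'K': array([[326.2033271 ,   0.        , 252.71002168],
       [  0.        , 326.2033271 , 193.43833813],
       [  0.        ,   0.        ,   1.        ]]), 'R': array([[ 0.35609686,  0.93444699, -0.00196281],
       [ 0.89864304, -0.34187537,  0.27488528],
       [ 0.25619469, -0.09964965, -0.96147503]]), 't': array([-0.62366756, -0.03432642,  0.39161785])}
```

View pics/scene0.png

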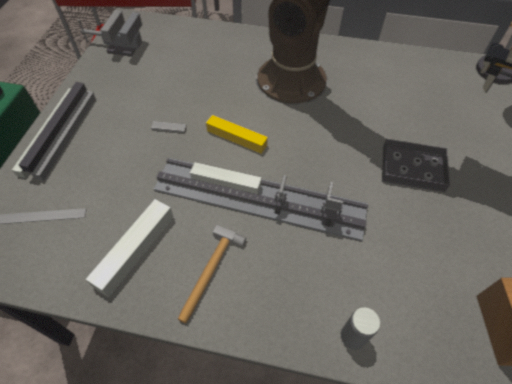

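View pics/top0.png

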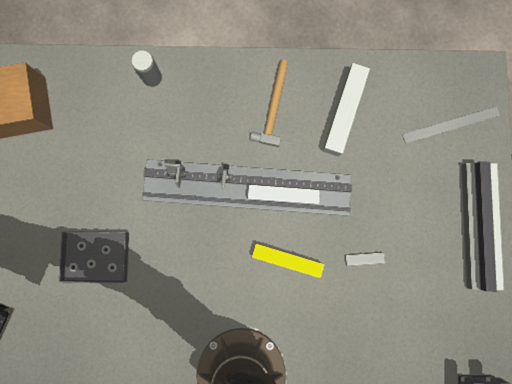

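View pics/wrist0.png

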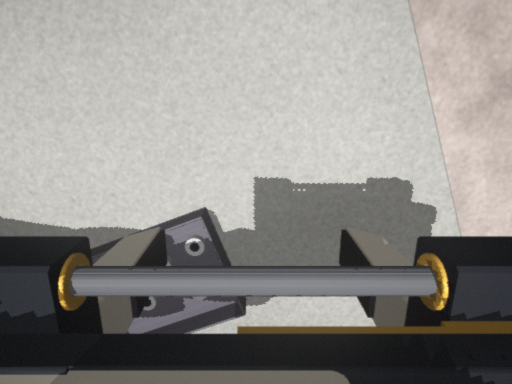

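```bash
python3 - <<'E'
import cv2
a=cv2.imread("pics/top0.png")[140:225,130:360]; cv2.imwrite("pics/topc.png",cv2.resize(a,None,fx=3.4,fy=3.4,interpolation=cv2.INTER_CUBIC))
a=cv2.imread("pics/scene0.png")[150:245,145:380]; cv2.imwrite("pics/scenec.png",cv2.resize(a,None,fx=3.4,fy=3.4,interpolation=cv2.INTER_CUBIC))
E
```

```text
(no output)
```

View pics/topc.png

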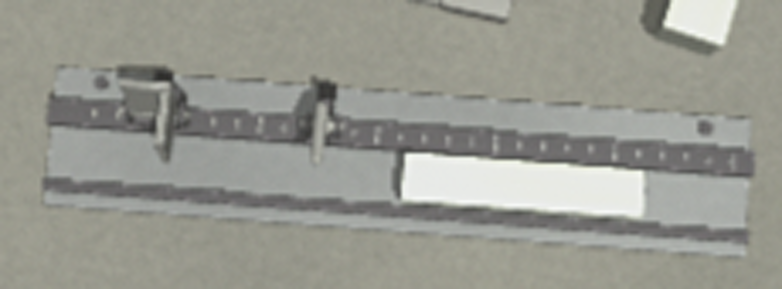

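View pics/scenec.png

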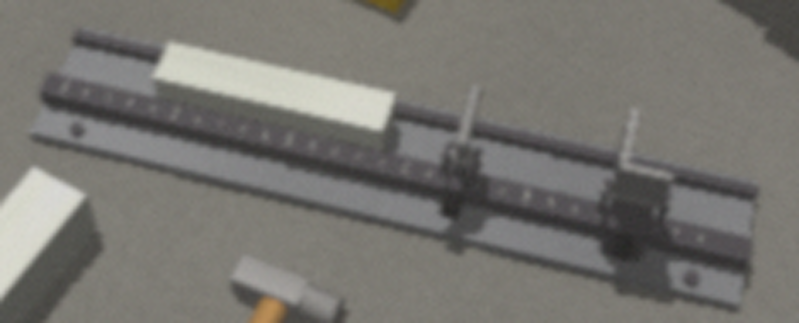

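```bash
cat > h.py <<'E'
from cell import *
import numpy as np, cv2
from scipy.spatial.transform import Rotation as Rn
def back(cm,uv,z):
    d=cm['R'].T@np.linalg.solve(cm['K'],[uv[0],uv[1],1.]); c=-cm['R'].T@cm['t']
    return c+d*(z-c[2])/d[2]
def proj(cm,X):
    p=(cm['R']@np.atleast_2d(X).T).T+cm['t']; p=(cm['K']@p.T).T; return p[:,:2]/p[:,2:]
def plan(target,rv=None):
    """shift in tool axes (fraction) to reach target"""
    s=observe(); R=Rn.from_rotvec(s['ee_rot'])
    d=R.inv().apply(np.array(target)-s['position'])
    print('pos',s['position'].round(4),'dtool m',d.round(4),'frac sum',(d/0.15).round(3))
    if rv is not None:
        q=(R.inv()*Rn.from_matrix(rv)).as_rotvec(); print('turn frac',(q/0.5).round(3))
E
python3 - <<'E'
from h import *
s=observe();R=Rn.from_rotvec(s['ee_rot']).as_matrix();print(R.round(3))
for n in ["top","scene","wrist"]:
    c=camera_model(n);print(n,(-c['R'].T@c['t']).round(3))
cm=camera_model("top"); f=lambda x,y,z:print((x,y),back(cm,(130+(x+.5)/3.4-.5,140+(y+.5)/3.4-.5),z).round(4))
print('face');f(50,127,.03);f(752,175,.03)
print('bar top');f(402,153,.052);f(401,196,.052);f(645,170,.052);f(644,216,.052)
print('block');f(122,68,.072);f(170,68,.072);
print('plate near edge');f(165,160,.1)
print('rod tip');f(318,162,.1);f(322,80,.1)
cm=camera_model("scene"); f=lambda x,y,z:print((x,y),back(cm,(145+(x+.5)/3.4-.5,150+(y+.5)/3.4-.5),z).round(4))
print('bar');f(172,42,.052);f(155,76,.052);f(395,92,.052);f(384,132,.052)
E
```

```text
[[ 0.356  0.935 -0.   ]
 [ 0.935 -0.356 -0.001]
 [-0.001  0.    -1.   ]]
top [ 0.395 -0.007  1.229]
scene [1.131 0.1   0.948]
wrist [0.153 0.61  0.385]
face
(50, 127) [0.5482 0.2827 0.03  ]
(752, 175) [ 0.5141 -0.3099  0.03  ]
bar top
(402, 153) [ 0.527  -0.0141  0.052 ]
(401, 196) [ 0.4913 -0.0137  0.052 ]
(645, 170) [ 0.5151 -0.2156  0.052 ]
(644, 216) [ 0.4769 -0.2144  0.052 ]
block
(122, 68) [0.5922 0.2156 0.072 ]
(170, 68) [0.5926 0.1765 0.072 ]
plate near edge
(165, 160) [0.514 0.174 0.1  ]
rod tip
(318, 162) [0.5137 0.0527 0.1   ]
(322, 80) [0.5796 0.0506 0.1   ]
bar
(172, 42) [ 0.4745 -0.2072  0.052 ]
(155, 76) [ 0.5121 -0.2107  0.052 ]
(395, 92) [ 0.4861 -0.0117  0.052 ]
(384, 132) [ 0.5273 -0.0125  0.052 ]
```

>>> {"name": "play_rows", "arguments": {
  "rows": [
    [-0.19, 0.27, -0.03, 0, 0, 0, 1],
    [-0.19, 0.27, -0.03, 0, 0, 0, 1],
    [-0.19, 0.27, -0.03, 0, 0, 0, 1],
    [-0.19, 0.27, 0, 0, 0, 0, 1],
    [-0.19, 0.27, 0, 0, 0, 0, 1]
  ]
}}

```text
clock: 0.65
position: [0.3578, 0.3801, 0.2372]
ee_rot: [-2.573, -1.8, 0.006]
force: [1.4, -0.1, 1.0]
width: 0.614
```

>>> {"name": "play_rows", "arguments": {
  "rows": [
    [0, 0, 0, 0, 0, 0.3, 1],
    [0, 0, 0, 0, 0, 0.3, 1],
    [0, 0, 0, 0, 0, 0.3, 1],
    [0, 0, 0, 0, 0, 0.3, 1],
    [0, 0, 0, 0, 0, 0.3, 1]
  ]
}}

```text
clock: 1.15
position: [0.3646, 0.3693, 0.2372]
ee_rot: [3.054, 0.722, -0.006]
force: [-0.9, 1.3, -0.9]
width: 0.18
```

```bash
cat >> h.py <<'E'
A=np.arctan(0.0575)
def frame(a): 
    ex=np.array([np.cos(a),-np.sin(a),0]);ey=np.array([np.sin(a),np.cos(a),0]);return ex,ey
def toolR(a):
    ex,ey=frame(a); return np.c_[ex,-ey,[0,0,-1]]
E
python3 - <<'E'
from h import *
plan([.538,.106,.25],toolR(A));print(observe()['joints'].round(2))
E
```

```text
pos [0.3646 0.3693 0.2372] dtool m [ 0.037   0.3132 -0.0123] frac sum [ 0.247  2.088 -0.082]
turn frac [0.007 0.008 1.044]
[-1.07  0.25  0.22  1.82 -0.06  1.08 -0.36]
```

>>> {"name": "play_rows", "arguments": {
  "rows": [
    [0, 0, 0, 0, 0, 0.3, 1],
    [0, 0, 0, 0, 0, 0.3, 1],
    [0, 0, 0, 0, 0, 0.3, 1],
    [0, 0, 0, 0, 0, 0.1, 1],
    [0, 0, 0, 0, 0, 0.05, 1]
  ]
}}

```text
clock: 1.65
position: [0.3638, 0.3685, 0.2362]
ee_rot: [3.133, -0.105, -0.007]
force: [-0.5, 0.2, -0.4]
width: 0.006
```

```bash
python3 - <<'E'
from h import *
plan([.538,.106,.25],toolR(A));print(observe()['joints'].round(2))
E
```

```text
pos [0.3638 0.3685 0.2362] dtool m [ 0.1913  0.2503 -0.013 ] frac sum [ 1.276  1.669 -0.087]
turn frac [ 0.013  0.008 -0.02 ]
[-1.15  0.26  0.31  1.83 -0.09  1.08 -0.87]
```

>>> {"name": "play_rows", "arguments": {
  "rows": [
    [0.2, 0.26, -0.02, 0, 0, 0, 1],
    [0.2, 0.26, -0.02, 0, 0, 0, 1],
    [0.2, 0.26, -0.02, 0, 0, 0, 1],
    [0.2, 0.26, -0.02, 0, 0, 0, 1],
    [0.2, 0.26, 0, 0, 0, 0, 1]
  ]
}}

```text
clock: 2.15
position: [0.5007, 0.1672, 0.2481]
ee_rot: [3.137, -0.072, -0.01]
force: [1.4, 0.8, -0.1]
width: 0.001
```

>>> {"name": "play_rows", "arguments": {
  "rows": [
    [0.15, 0.2, 0, 0, 0, 0, 1],
    [0.1, 0.1, 0, 0, 0, 0, 1],
    [0, 0, 0, 0, 0, 0, 1]
  ]
}}

```text
clock: 2.45
position: [0.5404, 0.1099, 0.2485]
ee_rot: [3.133, -0.086, -0.006]
force: [-0.3, 0.6, 0.2]
width: 0.002
```

```bash
python3 - <<'E'
from h import *
plan([.538,.106,.25],toolR(A));print(observe()['joints'].round(2))
cm=camera_model('wrist'); cv2.imwrite('pics/w1.png',cv2.resize(get_image('wrist'),(768,576),interpolation=cv2.INTER_CUBIC))
import pickle; pickle.dump(cm,open('cm1.pkl','wb'))
E
```

```text
pos [0.5404 0.1099 0.2485] dtool m [-0.0022  0.004  -0.0014] frac sum [-0.015  0.027 -0.01 ]
turn frac [0.014 0.007 0.005]
[-0.66  0.31  0.47  1.75 -0.15  1.12 -0.2 ]
```

View pics/w1.png

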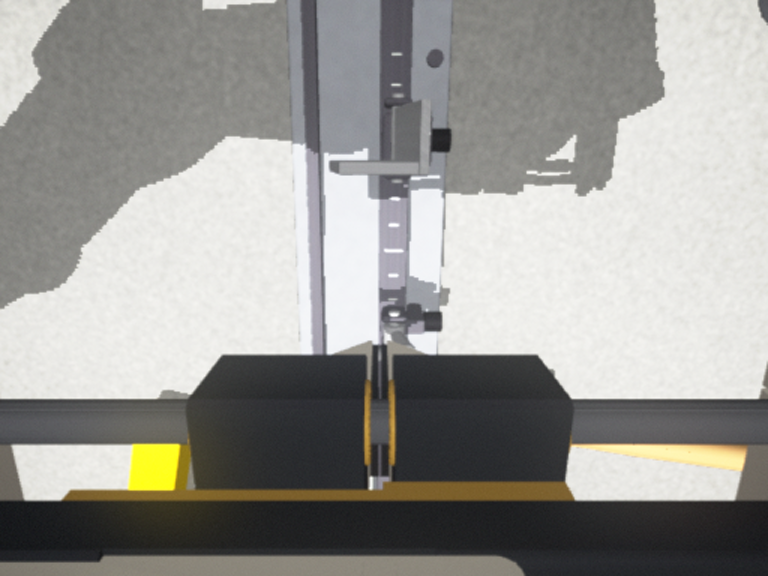

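```bash
cat > ov.py <<'E'
from h import *
import pickle
def model(P,a,th):
    ex,ey=frame(a); P=np.array([P[0],P[1],0])
    T=lambda q:P+ex*q[0]+ey*q[1]+np.array([0,0,q[2]])
    L=[]
    r=lambda pts,c:L.append(([T(np.array(p)*.001) for p in pts],c))
    r([(2,-26,72),(50,-26,72),(50,26,72),(2,26,72),(2,-26,72)],(0,0,255))
    r([(0,-400,30),(0,80,30)],(0,255,0)); r([(-46,-400,22),(-46,80,22)],(0,255,0))
    c,s=np.cos(th),np.sin(th)
    F=lambda u,y,w:(12-u*c+w*s,y,66+u*s+w*c)  # u along plate, w normal (up when down)
    r([F(0,-20,3),F(60,-20,3),F(60,20,3),F(0,20,3),F(0,-20,3)],(255,0,0))
    r([F(60,-20,3),F(60,-20,-45),F(20,-20,-45)],(255,0,255))
    return L
def draw(name,cm,img,P,a,th,roi,f):
    x0,x1,y0,y1=roi
    im=cv2.resize(img[y0:y1,x0:x1],None,fx=f,fy=f,interpolation=cv2.INTER_CUBIC)
    for pts,c in model(P,a,th):
        p=((proj(cm,pts)-[x0,y0]+.5)*f-.5)
        cv2.polylines(im,[np.round(p*16).astype(np.int32)],False,c,1,cv2.LINE_AA,4)
    cv2.imwrite(name,im)
E
python3 - <<'E'
from ov import *
cm=pickle.load(open('cm1.pkl','rb'))
f=lambda x,y,z:print((x,y),back(cm,((x+.5)/1.5-.5,(y+.5)/1.5-.5),z).round(4))
f(381,5,.03);f(379,340,.03)
img=cv2.resize(cv2.imread('pics/w1.png'),(512,384),interpolation=cv2.INTER_AREA)
draw('pics/o1.png',cm,img,(.543,.196),A,1.8,(180,330,0,250),2.4)
E
```

```text
(381, 5) [0.5494 0.2776 0.03  ]
(379, 340) [0.5344 0.0316 0.03  ]
```

View pics/o1.png

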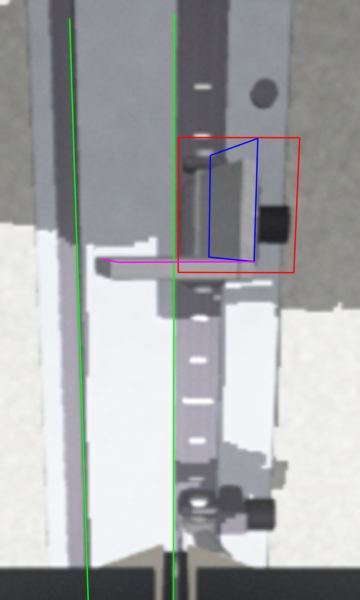

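```bash
python3 - <<'E'
from ov import *
cm=pickle.load(open('cm1.pkl','rb'))
img=cv2.resize(cv2.imread('pics/w1.png'),(512,384),interpolation=cv2.INTER_AREA)
draw('pics/o2.png',cm,img,(.5435,.190),A,1.75,(210,330,30,130),6)
draw('pics/o2t.png',camera_model('top'),cv2.imread('pics/top0.png'),(.5435,.190),A,1.75,(135,235,150,215),7)
E
```

```text
(no output)
```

View pics/o2.png

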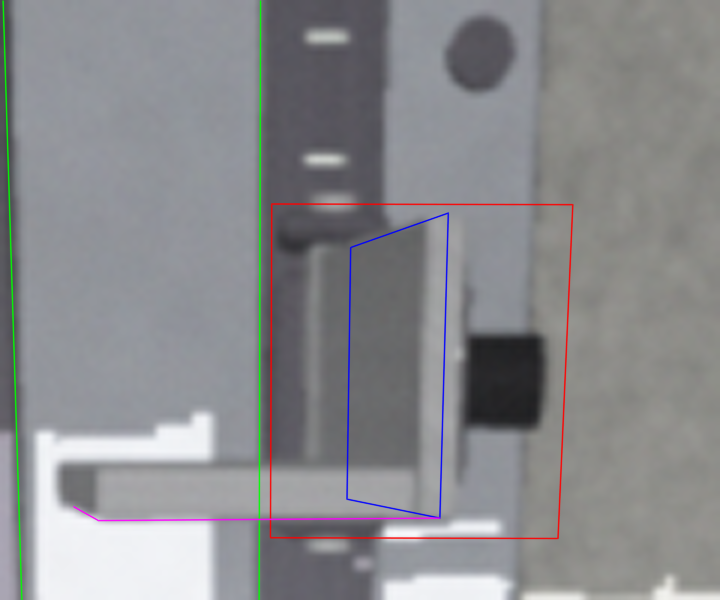

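View pics/o2t.png

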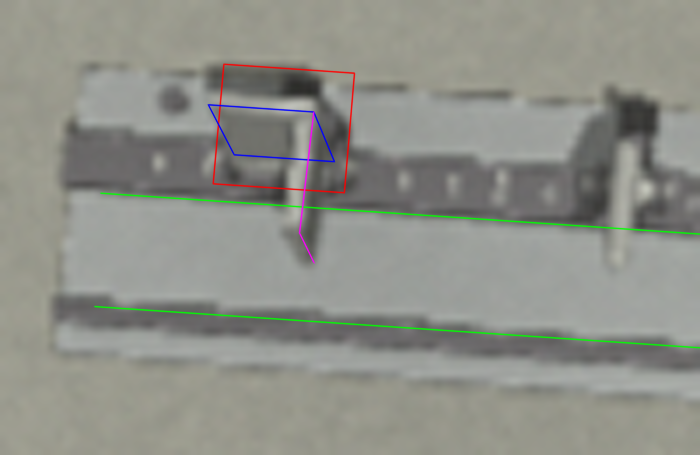

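```bash
cat >> h.py <<'E'
P=np.array([.5435,.1905,0])
def S(x,y,z): 
    ex,ey=frame(A); return P+ex*x*.001+ey*y*.001+np.array([0,0,z*.001])
def where():
    ex,ey=frame(A); s=observe(); d=s['position']-P; print('stopframe mm',(1000*np.array([d@ex,d@ey,d[2]])).round(1),'F',s['force'].round(1),'t',round(s['clock'],2))
E
python3 - <<'E'
from h import *
where();plan(S(80,0,110),toolR(A))
E
```

```text
stopframe mm [  0.5 -79.4 248.4] F [ 0.3 -0.1 -0.2] t 2.5
pos [0.5395 0.1112 0.2484] dtool m [ 0.0804 -0.0801  0.1375] frac sum [ 0.536 -0.534  0.917]
turn frac [0.013 0.009 0.007]
```

>>> {"name": "play_rows", "arguments": {
  "rows": [
    [0.21, -0.21, 0, 0.01, 0.01, 0, 1],
    [0.21, -0.21, 0, 0, 0, 0, 1],
    [0.12, -0.12, 0, 0, 0, 0, 1],
    [0, 0, 0.3, 0, 0, 0, 1],
    [0, 0, 0.3, 0, 0, 0, 1]
  ]
}}

```text
clock: 3.0
position: [0.6267, 0.1993, 0.1607]
ee_rot: [-3.133, 0.07, -0.01]
force: [0.4, 0.2, -0.8]
width: 0.004
```

```bash
python3 - <<'E'
from h import *
where();plan(S(75,0,105),toolR(A))
E
```

```text
stopframe mm [ 82.5  13.5 160.7] F [ 0.4  0.2 -0.8] t 3.0
pos [0.6267 0.1993 0.1607] dtool m [-0.008   0.0139  0.0555] frac sum [-0.054  0.093  0.37 ]
turn frac [-0.016 -0.013  0.025]
```

>>> {"name": "play_rows", "arguments": {
  "rows": [
    [0, 0.07, 0.2, 0, 0, 0.02, 1],
    [0, 0, 0.15, 0, 0, 0, 1],
    [0, 0, 0, 0, 0, 0, 1]
  ]
}}

```text
clock: 3.3
position: [0.6189, 0.1955, 0.0991]
ee_rot: [-3.134, 0.072, 0.009]
force: [-0.8, 0.1, 1.0]
width: 0.005
```

```bash
python3 - <<'E'
from h import *
where();plan(S(40,0,105),toolR(A))
cm=camera_model('wrist'); cv2.imwrite('pics/w2.png',cv2.resize(get_image('wrist'),(768,576),interpolation=cv2.INTER_CUBIC))
E
```

```text
stopframe mm [75.   9.3 99.1] F [-0.8  0.1  1. ] t 3.3
pos [0.6189 0.1955 0.0991] dtool m [-0.0351  0.0088 -0.0058] frac sum [-0.234  0.059 -0.039]
turn frac [-0.014  0.012  0.024]
```

View pics/w2.png

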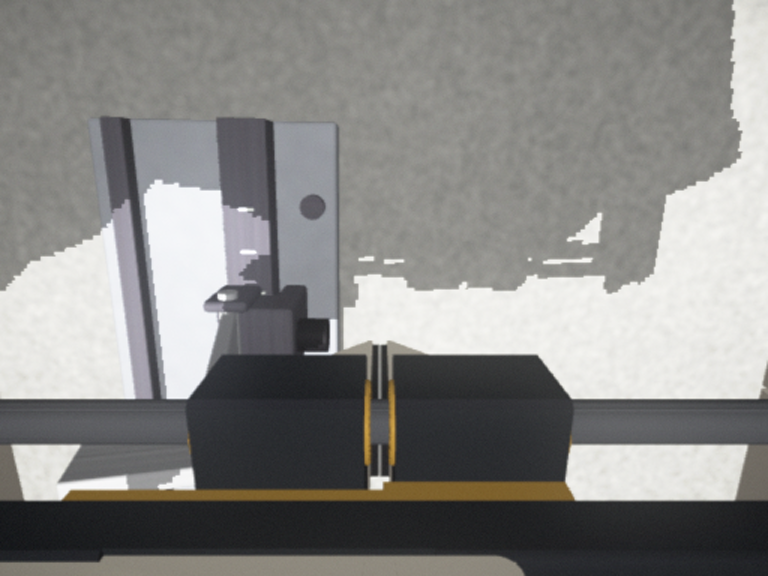

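>>> {"name": "play_rows", "arguments": {
  "rows": [
    [-0.1, 0.05, -0.03, 0, 0, 0.02, 1],
    [-0.1, 0.02, 0, 0, 0, 0, 1],
    [0, 0, 0, 0, 0, 0, 1]
  ]
}}

```text
clock: 3.65
position: [0.5899, 0.1897, 0.1097]
ee_rot: [-3.13, 0.082, -0.001]
force: [0.0, 0.2, 0.3]
width: 0.004
```

```bash
python3 - <<'E'
from h import *
where();plan(S(13,0,105),toolR(A))
E
```

```text
stopframe mm [ 46.3   1.8 109.7] F [0.  0.2 0.3] t 3.65
pos [0.5899 0.1897 0.1097] dtool m [-0.0333  0.0017  0.0047] frac sum [-0.222  0.011  0.031]
turn frac [-0.021 -0.     0.01 ]
```

>>> {"name": "play_rows", "arguments": {
  "rows": [
    [-0.08, 0.01, 0.03, 0, 0, 0, 1],
    [-0.08, 0, 0, 0, 0, 0, 1],
    [-0.08, 0, 0, 0, 0, 0, 1],
    [0, 0, 0, 0, 0, 0, 1]
  ]
}}

```text
clock: 4.05
position: [0.5566, 0.1933, 0.1107]
ee_rot: [-3.125, 0.078, -0.016]
force: [-0.1, -0.3, -0.6]
width: 0.004
```

```bash
python3 - <<'E'
from h import *
where();plan(S(0,0,97),toolR(A))
cv2.imwrite('pics/s3.png',cv2.resize(get_image('scene')[150:245,225:380],None,fx=4,fy=4,interpolation=cv2.INTER_CUBIC))
E
```

```text
stopframe mm [ 13.    3.5 110.7] F [-0.1 -0.3 -0.6] t 4.05
pos [0.5566 0.1933 0.1107] dtool m [-0.0131  0.0037  0.0135] frac sum [-0.087  0.024  0.09 ]
turn frac [-0.032 -0.019  0.015]
```

View pics/s3.png

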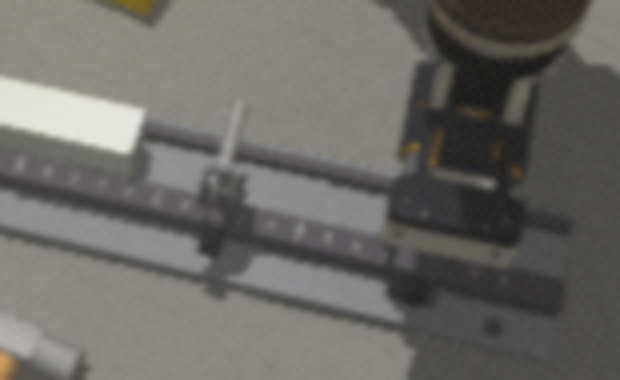

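>>> {"name": "play_rows", "arguments": {
  "rows": [
    [-0.05, 0.02, 0.04, -0.02, -0.02, 0.02, 1],
    [-0.05, 0, 0.05, 0, 0, 0, 1],
    [0, 0, 0, 0, 0, 0, 1]
  ]
}}

```text
clock: 4.4
position: [0.5425, 0.1915, 0.0967]
ee_rot: [-3.134, 0.096, -0.002]
force: [-1.6, -0.1, -0.2]
width: 0.005
```

```bash
python3 - <<'E'
from h import *
where();plan(S(-12,0,88),toolR(A))
E
```

```text
stopframe mm [-1.1  1.  96.7] F [-1.6 -0.1 -0.2] t 4.4
pos [0.5425 0.1915 0.0967] dtool m [-0.0109  0.0011  0.0086] frac sum [-0.073  0.007  0.058]
turn frac [-0.011 -0.002 -0.007]
```

>>> {"name": "play_rows", "arguments": {
  "rows": [
    [-0.05, 0, 0.03, 0, 0, 0, 1],
    [-0.05, 0, 0.04, 0, 0, 0, 1],
    [-0.03, 0, 0, 0, 0, 0, 1],
    [0, 0, 0, 0, 0, 0, 1]
  ]
}}

```text
clock: 4.8
position: [0.5216, 0.1925, 0.0845]
ee_rot: [-3.135, 0.096, -0.002]
force: [0.4, 0.8, 0.6]
width: 0.006
```

```bash
python3 - <<'E'
from h import *
where();plan(S(-25,0,78),toolR(A))
cv2.imwrite('pics/w4.png',cv2.resize(get_image('wrist'),(768,576),interpolation=cv2.INTER_CUBIC))
E
```

```text
stopframe mm [-21.9   0.7  84.5] F [0.4 0.8 0.6] t 4.8
pos [0.5216 0.1925 0.0845] dtool m [-0.0031  0.0008  0.0065] frac sum [-0.02   0.005  0.043]
turn frac [-0.01  -0.002 -0.008]
```

View pics/w4.png

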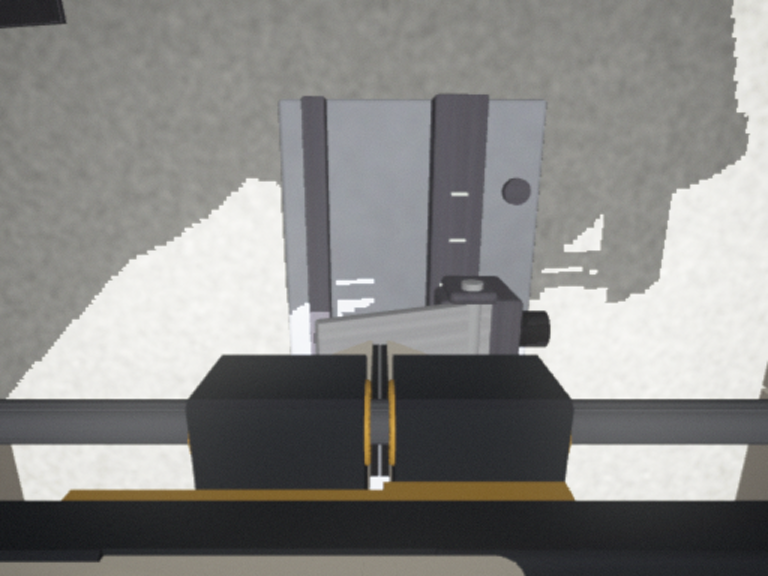

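>>> {"name": "play_rows", "arguments": {
  "rows": [
    [-0.03, 0, 0.05, 0, 0, 0, 1],
    [0, 0, 0.04, 0, 0, 0, 1],
    [0, 0, 0.02, 0, 0, 0, 1]
  ]
}}

```text
clock: 5.15
position: [0.5177, 0.1931, 0.0685]
ee_rot: [-3.134, 0.096, -0.004]
force: [-11.6, -4.6, 52.2]
width: 0.003
```

>>> {"name": "play_rows", "arguments": {
  "rows": [
    [0, 0, 0.015, 0, 0, 0, 1]
  ]
}}

```text
clock: 5.25
position: [0.5177, 0.1932, 0.0684]
ee_rot: [-3.132, 0.097, -0.003]
force: [-16.8, -4.7, 58.1]
width: 0.004
```

>>> {"name": "play_rows", "arguments": {
  "rows": [
    [0, 0, 0.015, 0, 0, 0, 1]
  ]
}}

```text
clock: 5.35
position: [0.5177, 0.1932, 0.0686]
ee_rot: [-3.131, 0.098, -0.002]
force: [-13.3, -4.1, 41.7]
width: 0.005
```

```bash
python3 - <<'E'
from h import *
where()
E
```

```text
stopframe mm [-25.9   1.2  68.6] F [-13.3  -4.1  41.7] t 5.35
```

>>> {"name": "play_rows", "arguments": {
  "rows": [
    [0, 0, -0.1, 0, 0, 0, 1],
    [0, 0, -0.3, 0, 0, 0, 1],
    [0, 0, -0.3, 0, 0, 0, 1],
    [0, 0.3, -0.2, 0, 0, 0, 1],
    [0, 0.3, 0, 0, 0, 0, 1]
  ]
}}

```text
clock: 5.85
position: [0.5119, 0.1102, 0.2035]
ee_rot: [-3.131, 0.082, 0.001]
force: [0.5, -0.8, 0.6]
width: 0.004
```

>>> {"name": "play_rows", "arguments": {
  "rows": [
    [0, 0.1, 0, 0, 0, 0, 1],
    [0, 0, 0, 0, 0, 0, 1]
  ]
}}

```text
clock: 6.05
position: [0.5111, 0.0888, 0.2041]
ee_rot: [-3.131, 0.094, -0.001]
force: [0.3, 1.3, -0.2]
width: 0.001
```

```bash
python3 - <<'E'
from ov import *
where()
cm=camera_model('wrist'); im=get_image('wrist'); cm2=camera_model('wrist')
cv2.imwrite('pics/w5.png',cv2.resize(im,(768,576),interpolation=cv2.INTER_CUBIC))
draw('pics/o5.png',cm,im,P[:2],A,0,(190,330,40,200),4)
E
```

```text
stopframe mm [ -26.5 -103.4  204.1] F [ 0.3  1.3 -0.2] t 6.05
```

View pics/w5.png

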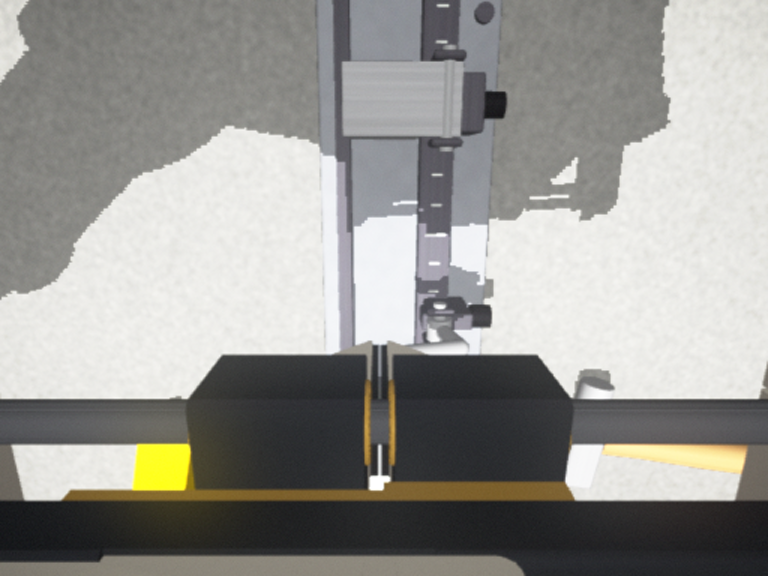

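View pics/o5.png

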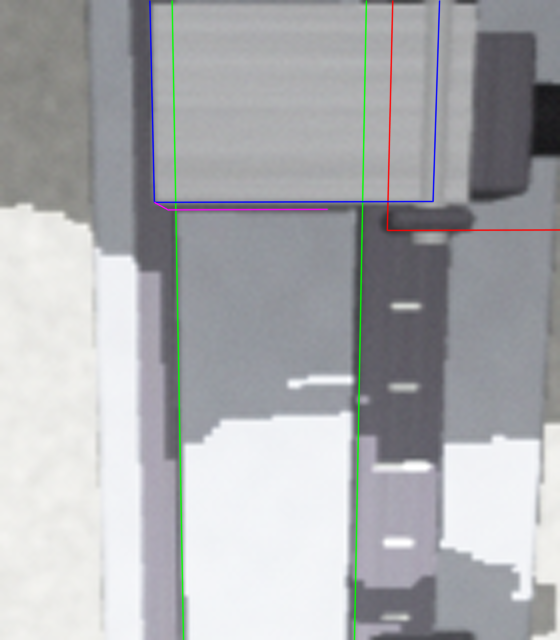

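>>> {"name": "play_rows", "arguments": {
  "rows": [
    [0.0, 0.33, 0, 0, 0, 0, 1],
    [0, 0.33, 0, 0, 0, 0, 1],
    [0, 0.33, 0, 0, 0, 0, 1],
    [0, 0.33, 0, 0, 0, 0, 1],
    [0, 0.33, 0, 0, 0, 0, 1]
  ]
}}

```text
clock: 6.6
position: [0.5013, -0.1455, 0.1967]
ee_rot: [-3.127, 0.05, 0.007]
force: [0.8, -0.2, 0.5]
width: 0.004
```

>>> {"name": "play_rows", "arguments": {
  "rows": [
    [0.0, 0.33, 0, 0, 0, 0, 1],
    [0, 0.33, 0, 0, 0, 0, 1],
    [0, 0.1, 0, 0, 0, 0, 1],
    [0, 0, 0, 0, 0, 0, 1]
  ]
}}

```text
clock: 7.0
position: [0.4992, -0.2643, 0.1913]
ee_rot: [-3.128, 0.05, 0.014]
force: [0.2, 0.6, -0.6]
width: 0.003
```

```bash
python3 - <<'E'
from ov import *
where();plan(S(-23,-450,120),toolR(A)); print(observe()['joints'].round(2))
E
```

```text
stopframe mm [ -18.1 -456.6  191.3] F [ 0.2  0.6 -0.6] t 7.0
pos [ 0.4992 -0.2643  0.1913] dtool m [-0.0041 -0.0058  0.0714] frac sum [-0.027 -0.038  0.476]
turn frac [-0.026  0.019  0.051]
[-0.02  0.41  0.58  1.79 -0.27  1.03  0.63]
```

>>> {"name": "play_rows", "arguments": {
  "rows": [
    [-0.03, 0, 0, -0.02, 0.02, 0.05, 1],
    [0, 0, 0.25, 0, 0, 0, 1],
    [0, 0, 0.2, 0, 0, 0, 1],
    [0, 0, 0, 0, 0, 0, 1]
  ]
}}

```text
clock: 7.4
position: [0.4978, -0.2543, 0.1208]
ee_rot: [-3.135, 0.082, -0.003]
force: [0.0, -0.0, 0.4]
width: 0.007
```

```bash
python3 - <<'E'
from ov import *
where();plan(S(-23,-445,38),toolR(A))
cm=camera_model('wrist'); im=get_image('wrist'); pickle.dump(cm,open('cm6.pkl','wb'))
cv2.imwrite('pics/w6.png',cv2.resize(im,(768,576),interpolation=cv2.INTER_CUBIC))
E
```

```text
stopframe mm [ -20.1 -446.7  120.8] F [ 0.  -0.   0.4] t 7.4
pos [ 0.4978 -0.2543  0.1208] dtool m [-0.003  -0.0013  0.0828] frac sum [-0.02  -0.009  0.552]
turn frac [-0.011 -0.004  0.011]
```

View pics/w6.png

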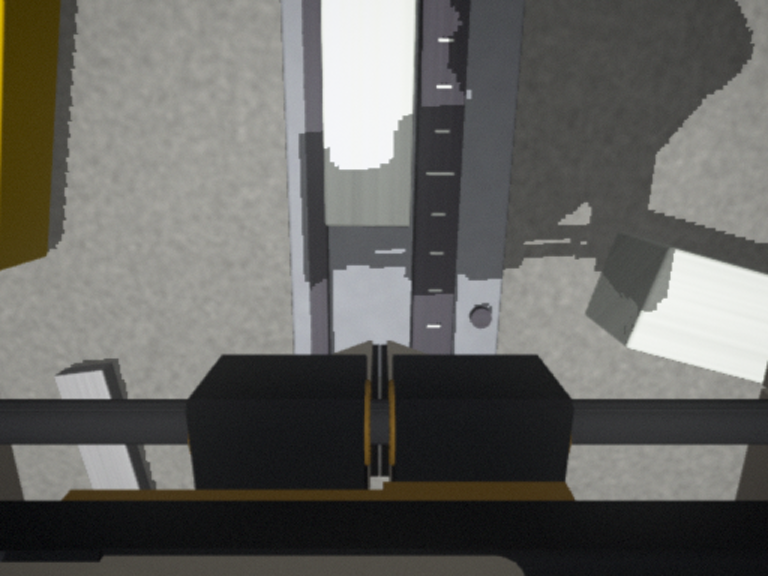

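```bash
python3 - <<'E'
from ov import *
cm=pickle.load(open('cm6.pkl','rb')); ex,ey=frame(A)
for p in [(326,226),(409,227)]:
    X=back(cm,((p[0]+.5)/1.5-.5,(p[1]+.5)/1.5-.5),.052); print((1000*np.array([(X-P)@ex,(X-P)@ey])).round(1))
E
```

```text
[ -45.7 -406.6]
[  -6.9 -406.9]
```

>>> {"name": "play_rows", "arguments": {
  "rows": [
    [-0.02, 0, 0.25, 0, 0, 0, 1],
    [0, 0, 0.2, 0, 0, 0, 1],
    [0, 0, 0.09, 0, 0, 0, 1],
    [0, 0, 0, 0, 0, 0, 1]
  ]
}}

```text
clock: 7.85
position: [0.5021, -0.2499, 0.0455]
ee_rot: [-3.136, 0.071, -0.02]
force: [-0.2, -0.5, 0.6]
width: 0.005
```

```bash
python3 - <<'E'
from ov import *
where();plan(S(-23,-420,37),toolR(A))
E
```

```text
stopframe mm [ -16.1 -442.    45.5] F [-0.2 -0.5  0.6] t 7.85
pos [ 0.5021 -0.2499  0.0455] dtool m [-0.0068 -0.0221  0.0085] frac sum [-0.045 -0.147  0.057]
turn frac [-0.009 -0.026  0.024]
```

>>> {"name": "play_rows", "arguments": {
  "rows": [
    [-0.05, -0.02, 0.05, -0.01, -0.02, 0.03, 1],
    [0, -0.06, 0, 0, 0, 0, 1],
    [0, 0, 0, 0, 0, 0, 1]
  ]
}}

```text
clock: 8.15
position: [0.4972, -0.2365, 0.041]
ee_rot: [3.139, -0.097, 0.01]
force: [0.7, -0.6, 0.5]
width: 0.003
```

```bash
python3 - <<'E'
from ov import *
where();plan(S(-23,-300,37),toolR(A))
E
```

```text
stopframe mm [ -21.7 -429.    41. ] F [ 0.7 -0.6  0.5] t 8.15
pos [ 0.4972 -0.2365  0.041 ] dtool m [-0.0018 -0.129   0.0038] frac sum [-0.012 -0.86   0.026]
turn frac [ 0.003 -0.013 -0.008]
```

>>> {"name": "play_rows", "arguments": {
  "rows": [
    [0, -0.07, 0.02, 0, 0, 0, 1],
    [0, -0.07, 0, 0, 0, 0, 1],
    [0, -0.07, 0, 0, 0, 0, 1],
    [0, -0.07, 0, 0, 0, 0, 1],
    [0, -0.07, 0, 0, 0, 0, 1]
  ]
}}

```text
clock: 8.65
position: [0.5016, -0.1835, 0.0396]
ee_rot: [3.134, -0.101, 0.016]
force: [-0.6, -5.0, -1.9]
width: 0.006
```

```bash
python3 - <<'E'
from ov import *
where();plan(S(-23,-300,37),toolR(A))
E
```

```text
stopframe mm [ -20.4 -375.8   39.6] F [-0.6 -5.  -1.9] t 8.65
pos [ 0.5016 -0.1835  0.0396] dtool m [-0.0031 -0.0758  0.0021] frac sum [-0.021 -0.505  0.014]
turn frac [ 0.011 -0.021 -0.014]
```

>>> {"name": "play_rows", "arguments": {
  "rows": [
    [-0.01, -0.07, 0.01, 0.01, -0.02, -0.01, 1],
    [-0.01, -0.07, 0, 0, 0, 0, 1],
    [0, -0.07, 0, 0, 0, 0, 1],
    [0, -0.07, 0, 0, 0, 0, 1],
    [0, -0.07, 0, 0, 0, 0, 1]
  ]
}}

```text
clock: 9.15
position: [0.5028, -0.1278, 0.0387]
ee_rot: [3.138, -0.094, 0.004]
force: [-0.1, -4.3, 0.2]
width: 0.002
```

```bash
python3 - <<'E'
from ov import *
where();plan(S(-23,-240,37),toolR(A))
cm=camera_model('wrist'); im=get_image('wrist'); cv2.imwrite('pics/w7.png',im)
cv2.imwrite('pics/s7.png',cv2.resize(get_image('scene')[130:245,145:380],None,fx=3.4,fy=3.4,interpolation=cv2.INTER_CUBIC))
E
```

```text
stopframe mm [ -22.3 -320.1   38.7] F [-0.1 -4.3  0.2] t 9.15
pos [ 0.5028 -0.1278  0.0387] dtool m [-0.0009 -0.0801  0.0015] frac sum [-0.006 -0.534  0.01 ]
turn frac [ 0.005 -0.005 -0.004]
```

View pics/w7.png

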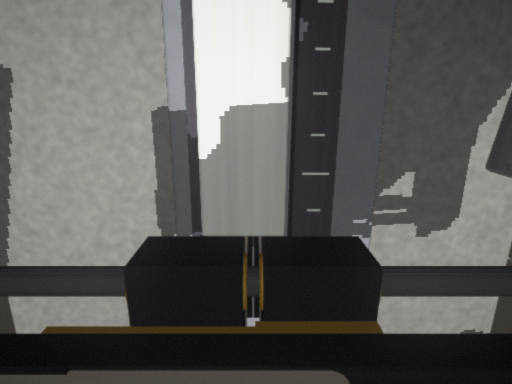

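View pics/s7.png

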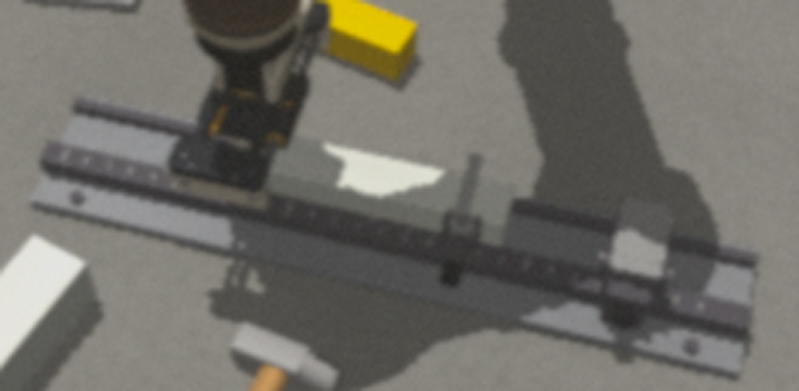

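>>> {"name": "play_rows", "arguments": {
  "rows": [
    [0, -0.07, 0.01, 0, 0, 0, 1],
    [0, -0.07, 0, 0, 0, 0, 1],
    [0, -0.07, 0, 0, 0, 0, 1],
    [0, -0.07, 0, 0, 0, 0, 1],
    [0, -0.06, 0, 0, 0, 0, 1]
  ]
}}

```text
clock: 9.75
position: [0.5064, -0.0763, 0.0376]
ee_rot: [3.136, -0.096, 0.006]
force: [-1.0, -4.7, 0.4]
width: 0.003
```

```bash
python3 - <<'E'
from ov import *
where();plan(S(-23,-230,37),toolR(A))
E
```

```text
stopframe mm [ -21.8 -268.5   37.6] F [-1.  -4.7  0.4] t 9.75
pos [ 0.5064 -0.0763  0.0376] dtool m [-0.0014 -0.0385  0.0004] frac sum [-0.009 -0.257  0.003]
turn frac [ 0.009 -0.008 -0.008]
```

>>> {"name": "play_rows", "arguments": {
  "rows": [
    [-0.005, -0.05, 0, 0, 0, 0, 1],
    [0, -0.05, 0, 0, 0, 0, 1],
    [0, -0.04, 0, 0, 0, 0, 1],
    [0, -0.03, 0, 0, 0, 0, 1]
  ]
}}

```text
clock: 10.15
position: [0.5075, -0.0484, 0.0376]
ee_rot: [3.135, -0.095, 0.007]
force: [0.7, -5.4, 0.8]
width: 0.001
```

```bash
python3 - <<'E'
from ov import *
where();plan(S(-23,-230,37),toolR(A))
E
```

```text
stopframe mm [ -22.3 -240.5   37.6] F [ 0.7 -5.4  0.8] t 10.15
pos [ 0.5075 -0.0484  0.0376] dtool m [-0.0008 -0.0105  0.0006] frac sum [-0.005 -0.07   0.004]
turn frac [ 0.01  -0.009 -0.007]
```

>>> {"name": "play_rows", "arguments": {
  "rows": [
    [0, -0.025, 0, 0, 0, 0, 1],
    [0, -0.025, 0, 0, 0, 0, 1]
  ]
}}

```text
clock: 10.35
position: [0.508, -0.0403, 0.0376]
ee_rot: [3.135, -0.096, 0.007]
force: [1.0, -4.4, -0.3]
width: 0.005
```

>>> {"name": "play_rows", "arguments": {
  "rows": [
    [0, -0.02, 0, 0, 0, 0, 1]
  ]
}}

```text
clock: 10.45
position: [0.5081, -0.0387, 0.0377]
ee_rot: [3.133, -0.097, 0.008]
force: [-0.5, -18.3, -0.1]
width: 0.005
```

>>> {"name": "play_rows", "arguments": {
  "rows": [
    [0, -0.015, 0, 0, 0, 0, 1]
  ]
}}

```text
clock: 10.55
position: [0.5081, -0.0388, 0.0377]
ee_rot: [3.13, -0.1, 0.009]
force: [-1.3, -15.1, -0.5]
width: 0.011
```

```bash
python3 - <<'E'
from ov import *
where()
E
```

```text
stopframe mm [ -22.2 -230.9   37.7] F [ -1.3 -15.1  -0.5] t 10.55
```

Contact force jumped to about 18 N with the tool stopped at y -231 mm, which is where home was predicted. Backing off.

>>> {"name": "play_rows", "arguments": {
  "rows": [
    [0, 0.02, 0, 0, 0, 0, 1],
    [0, 0.1, 0, 0, 0, 0, 1],
    [0, 0.2, 0, 0, 0, 0, 1],
    [0, 0.1, -0.25, 0, 0, 0, 1],
    [0, 0, -0.3, 0, 0, 0, 1]
  ]
}}

```text
clock: 11.05
position: [0.4991, -0.0962, 0.1171]
ee_rot: [3.135, -0.091, -0.014]
force: [1.6, 0.9, 0.5]
width: 0.006
```

>>> {"name": "play_rows", "arguments": {
  "rows": [
    [0, 0, -0.3, 0, 0, 0, 1],
    [0, -0.1, -0.3, 0, 0, 0, 1],
    [0, 0, 0, 0, 0, 0, 1]
  ]
}}

```text
clock: 11.35
position: [0.5017, -0.0785, 0.2144]
ee_rot: [3.139, -0.091, -0.009]
force: [0.8, -0.4, -0.4]
width: 0.003
```

```bash
python3 - <<'E'
from ov import *
where()
cm=camera_model('wrist'); im=get_image('wrist'); pickle.dump(cm,open('cm8.pkl','wb'))
cv2.imwrite('pics/w8.png',cv2.resize(im,(768,576),interpolation=cv2.INTER_CUBIC))
cv2.imwrite('pics/s8.png',cv2.resize(get_image('scene')[150:245,145:380],None,fx=3.4,fy=3.4,interpolation=cv2.INTER_CUBIC))
cv2.imwrite('pics/t8.png',cv2.resize(get_image('top')[140:225,130:360],None,fx=3.4,fy=3.4,interpolation=cv2.INTER_CUBIC))
E
```

```text
stopframe mm [ -26.3 -271.   214.4] F [ 0.8 -0.4 -0.4] t 11.35
```

View pics/w8.png

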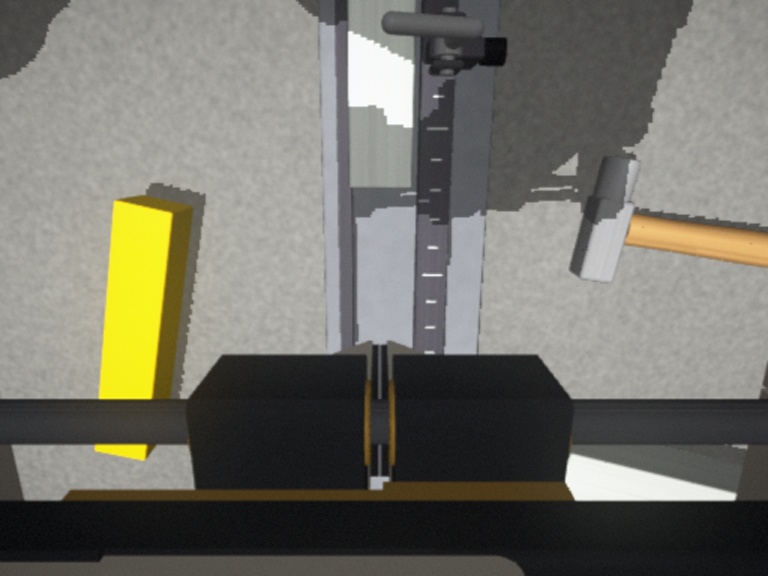

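View pics/s8.png

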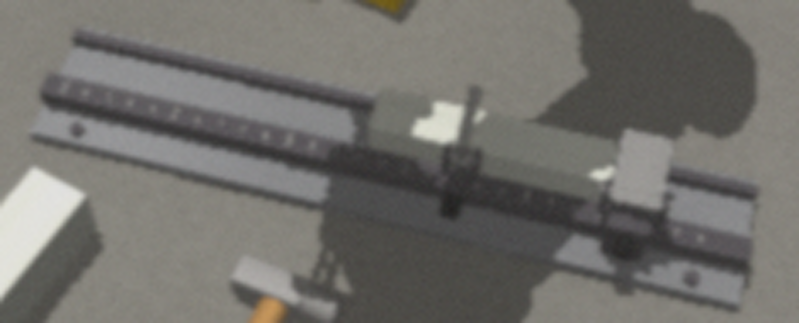

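View pics/t8.png

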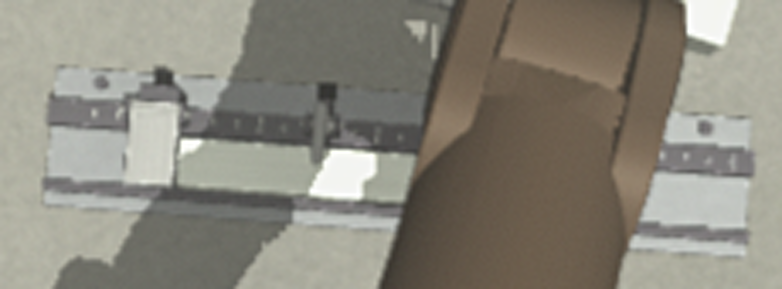

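```bash
python3 - <<'E'
from ov import *
cm=pickle.load(open('cm8.pkl','rb')); ex,ey=frame(A)
for p in [(351,187),(411,187)]:
    X=back(cm,((p[0]+.5)/1.5-.5,(p[1]+.5)/1.5-.5),.052); print((1000*np.array([(X-P)@ex,(X-P)@ey])).round(1))
E
```

```text
[ -46. -220.]
[  -7.4 -220. ]
```

>>> {"name": "play_rows", "arguments": {
  "rows": [
    [0, -0.2, -0.1, 0, 0, 0, 1],
    [0, -0.3, 0, 0, 0, 0, 1],
    [0, -0.3, 0, 0, 0, 0, 1],
    [0, -0.3, 0, 0, 0, 0, 1],
    [0, 0, 0, 0, 0, 0, 1]
  ]
}}

```text
clock: 12.0
position: [0.5035, 0.0897, 0.216]
ee_rot: [3.135, -0.101, -0.044]
force: [0.2, 0.4, 0.0]
width: 0.004
```

```bash
python3 - <<'E'
from ov import *
where()
cm=camera_model('wrist'); im=get_image('wrist')
cv2.imwrite('pics/w9.png',cv2.resize(im,(768,576),interpolation=cv2.INTER_CUBIC))
draw('pics/o9.png',cm,im,P[:2],A,0,(190,330,40,180),4)
E
```

```text
stopframe mm [ -34.2 -102.9  216. ] F [0.2 0.4 0. ] t 12.0
```

View pics/w9.png

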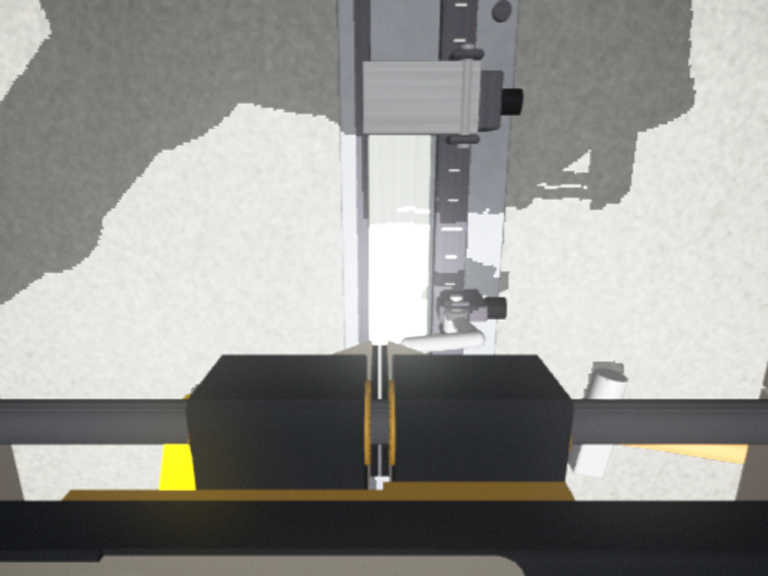

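View pics/o9.png

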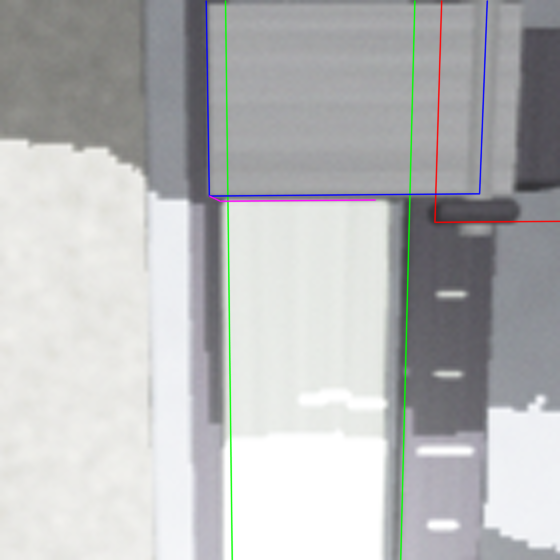

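The bar's end meets the plate's foot, with no gap visible at (365–430, 135). The plate is level, the rod is still raised, and the arm is clear.

```bash
python3 -c "
from cell import *
print(sign_off())"
```

```text
the job is handed in; nothing more can be done
None
```

The job is done and handed in at about 12 s of the 50 s allowed. The plate stop is down in the channel and the bar is pushed up against its foot.

- **Plate:** I swept it over from behind with the closed fingers and pressed it down until it stopped, with the tip at z 68.6 mm against 69 mm expected. Pressing it home took up to 58 N at the fingertips. That is under the 120 N wrist limit. It is above the 40 N limit for the arm and gripper body, which I took not to apply to the fingers. The overlay on the later picture shows the plate level.
- **Bar:** I pushed it from its rear end along the channel, under the rod, with about 5 N. The force rose to about 18 N and the bar stopped.
- **Last checks:** the bar's rear end measures y -220.0 mm, so its origin is at -120, and the wrist picture shows no gap at the plate. The rod still looks raised, and the gripper is clear of everything. None of the checks failed or disagreed.

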